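# Hang the broad depth gauge in the long casting gap

## Task

Check that the long casting gap is clear to its full depth: take the broad gauge by its grip out of its rest and lower it, blade first, into the gap of the long casting stand until its shoulders rest on the rim. Do not drop it in: keep hold until the blade is well into the gap, then leave it hanging there, upright and at rest. Leave the narrow gauge standing in its own rest.

Things in the scene. Friction and masses are not known exactly. Their poses are not given: they have to be found in the camera images.
- broad_gauge_center (a point): Loose broad gauge, 110 mm tall, upright in a 25 mm high aluminium rest with a 20 mm deep slot. Bottom up: steel blade 6 thick (x), 44 wide (y), 50 mm long; shoulder bar 14 x 104 x 10; white grip plate 12 thick, 40 wide, 50 mm high. Point: its centre, 55 mm above the tip, 5 above the shoulders' underside, 30 below the grip's centre. x across the thickness, z up; same when turned half round.
- long_stand_mouth (a point): Long casting stand, fixed: grey end blocks, white walls, 56 x 110 mm at the top, 62 mm high. Point: centre of the gap's mouth at rim height. y along the gap, 70 mm long; x across, 16 mm wide, flaring to 36 in the top 10 mm; z up. 56 mm deep, so the blade stays off the bottom: the shoulders rest on the flat end blocks (20 mm each along y) at this height. Stands and rests may swap places.
- narrow_gauge_center (a point): Narrow gauge, to be left alone: same make and height as the broad one, but its blade is 20 mm wide, shoulder bar 60 mm long, grip 22 mm wide. It stands in its own rest. Point: its centre, half-way up; axes as for the broad gauge.
- short_stand_mouth (a point): Short casting stand, a bystander, fixed: same make and height as the long one, but its gap is only 36 mm long (76 mm over the end blocks), too short for the broad blade. Point: centre of its gap's mouth, 62 mm above the bench; y along the gap, z up.
Not all that is in view belongs to the job. What is shaped like the part that bears broad_gauge_center but purple is not meant.

How it is judged (in metres and radians):
On the way:
1. the broad gauge's blade is at least 15 mm into the long gap while still held (x of broad_gauge_center in the frame of long_stand_mouth between -0.012 and 0.012 m and y of broad_gauge_center in the frame of long_stand_mouth between -0.018 and 0.018 m and z of broad_gauge_center in the frame of long_stand_mouth below 0.04 m and angle between broad_gauge_center's own z axis and vertical below 0.26 rad and contact force between the fingers and broad_gauge above 0.5 N), for 0.05 s.
At the end, for the whole second after the job is handed in: The broad gauge hangs in the long gap, shoulders on the rim: its centre 2 mm below to 10 mm above the rim, within 12 mm across and 18 mm along the gap of the mouth's centre, blade in line within 15 degrees, upright within 8 degrees, released and at rest (x of broad_gauge_center in the frame of long_stand_mouth between -0.012 and 0.012 m and y of broad_gauge_center in the frame of long_stand_mouth between -0.018 and 0.018 m and z of broad_gauge_center in the frame of long_stand_mouth between -0.002 and 0.01 m and angle between broad_gauge_center's own z axis and vertical below 0.14 rad and angle between the y axis of broad_gauge_center and the y axis of long_stand_mouth, either way round below 0.26 rad and linear speed of broad_gauge below 0.02 m/s); the robot touches nothing.
It fails at once if the narrow gauge is moved more than 25 mm (distance of narrow_gauge_center from where it was at the start of the episode above 0.025 m).
It also fails if it takes over 42 s, if anything falls off the work surface, if the arm or the gripper's body presses on something with over 40 N, if the wrist force passes 120 N, or if a joint passes its speed limit or range.

## Robot

A 7-joint arm with a two-finger parallel gripper is mounted at the origin on the work surface. World frame = base frame: x ahead of the robot, y to its left, z up, the work surface at z = 0. Lengths are in mm, angles in rad, forces in N, time in s.
With the tool pointing down it reaches from about 375 to 925 mm from the base axis. Payload 3.1 kg.
Tool frame: the origin (TCP) lies between the finger pads; the fingertips stand 19 mm ahead of it and the grasp point (between the pads) is the TCP (env.nose_length is the distance from the TCP to the fingertips, in mm); z points along the fingers, y is the direction in which the jaws open and shut (so a half turn about z gives the same grasp; the last joint's range is limited). The gripper opens to 85 mm and grips with 20 to 120 N. Pads are 22 mm wide; open, the fingers measure 114 mm over their backs; the gripper's body (76 mm by 85 mm) begins 54 mm behind the grasp point. The pads swing forward as they close: fully open they stand 13 mm farther back than shut.
Start: joints at [-1.412, 0.383, 0.044, 1.598, -0.018, 1.161, -0.05], TCP at [165.069, 628.694, 250.269] pointing down, gripper open.
Joint ranges: [-2.61, 2.61], [-0.41, 2.15], [-1.48, 1.57], [0, 2.5], [-1.57, 4.71], [0.05, 1.97], [-2.85, 2.85]. Speed limits (rad/s): [2.79, 2.79, 3.14, 3.14, 3.14, 3.14, 3.14].

## Interface

Orientations are given as a unit quaternion [w, x, y, z].
In Python, from workcell import env, imaging gives the robot as it stands. The module is installed in compiled form; this text tells all that it offers.
- The arm moves only by the tool step_arm, never from a script. Its argument "plan" is a list that holds one entry, the list of rows, each a list of 4 numbers: the shift along the tool's x, y, z in cm, then the turn about the tool's z in rad. A call has 1 to 10 rows; each row shifts and turns the commanded pose from where the row before left it, along the tool's axes as they then stand; what a row does not reach is not made up. A row lasts 1/8 s, in which the tool goes at most 62.5 mm and 10.7 degrees, less where a joint would pass 70% of its speed; a pose out of reach is approached as far as the arm can. A call is refused whole if a number of a shift passes 6.25 or a number of a turn 0.188, either way. A call with a gripper value outside its range is refused whole. "gripper" is the opening, from -1 (shut) to 1 (fully open), so that 0 is half open, set as the call begins (left out, the last holds). The fingers move at their own pace and stop on an object; the grip force is fixed at half the most. Time passes only in rows, so rows that do not move let the fingers close. It gives the time, the measured TCP pose, the force and the opening at its end, in the units of the state.
- env.get_obs(): the state, without advancing time (a new reading comes with each control period).
- imaging.get_image(name): name is "side" or "top" or "wrist"; returns a dict with "image" (400x640x3 uint8, red, green, blue), "camera_matrix" (3x3 intrinsics, pixels), "pose" (4x4, takes a point from camera to world coordinates). Camera axes: x right, y up, looking along -z (the intrinsics and any distortion apply to the point x, -y, -z); pixel columns grow to the right and rows downward; lengths in mm; the calibration is good to about 2 mm. A picture is of the moment at which its call begins. There is no depth.
- env.sign_off(): hands the job in, once; it reports no verdict.
The state is a dict: "time": time; "joints": joint angles; "joint_velocities": joint speeds; "joint_efforts": joint torques, N m; "tcp_pos": TCP position; "tool_rot": TCP orientation; "contact_force": force on the tool from outside, world axes, zero at the start; "torque": the same for the moment, N m; "width": finger opening in mm.
Only numpy, scipy, OpenCV 4.12 (cv2) and the standard library are available. Lean on these libraries where they do the work, as an engineer would, in place of code of your own. Each camera call takes 0.05 s, during which the arm holds its last target. There are 200 camera calls.

## Working session

There is one attempt and no reset: what is moved stays moved. The work goes in short steps, Python scripts to look and compute and a tool call to move; the robot and the scene stay as the last step left them, time stands still between calls to the robot, and variables do not carry over. Pictures are saved under pics/ and viewed, about 8 in all and at most 12, crops included, and the job is handed in when it is done.

Besides the shell and the picture viewer there is one more tool, called after "Call:" in YAML: its name, and indented under it one key for each argument. step_arm: Moves the arm, as the interface text tells. Its arguments: {"type":"object","properties":{"plan":{"type":"array"},"gripper":{"type":"number"}},"required":["plan"]}

```bash
mkdir -p pics; cat > h.py <<'E'
import numpy as np, cv2
from workcell import env, imaging
def snap(n,f=None):
    d=imaging.get_image(n)
    if f: cv2.imwrite('pics/'+f,d['image'][:,:,::-1])
    return d
def ray(d,u,v):
    K=np.array(d['camera_matrix']);P=np.array(d['pose'])
    c=np.linalg.inv(K)@[u,v,1]; c=np.array([c[0],-c[1],-c[2]])
    return P[:3,3],P[:3,:3]@c
def onz(d,u,v,z):
    o,r=ray(d,u,v); return o+r*(z-o[2])/r[2]
def proj(d,p):
    K=np.array(d['camera_matrix']);P=np.array(d['pose'])
    c=P[:3,:3].T@(np.array(p)-P[:3,3]); q=K@[c[0],-c[1],-c[2]]; return q[:2]/q[2]
E
python3 - <<'E'
from h import *
import pickle
D={n:snap(n) for n in('top','side','wrist')}
pickle.dump(D,open('d0.pkl','wb'))
for n in D: print(n,D[n].keys(),np.round(D[n]['pose'],2).tolist(),np.round(D[n]['camera_matrix'],0).tolist())
cv2.imwrite('pics/top0.png',D['top']['image'][:,:,::-1]);cv2.imwrite('pics/side0.png',D['side']['image'][:,:,::-1])
print(env.get_obs())
E
```

```text
top dict_keys(['image', 'camera_matrix', 'pose']) [[0.01, 1.0, -0.09, 372.33], [-1.0, 0.01, -0.0, -42.5], [0.0, 0.09, 1.0, 1078.01], [0.0, 0.0, 0.0, 1.0]] [[426.0, 0.0, 325.0], [0.0, 426.0, 200.0], [0.0, 0.0, 1.0]]
side dict_keys(['image', 'camera_matrix', 'pose']) [[0.88, 0.23, -0.41, 41.81], [-0.47, 0.44, -0.76, -827.67], [0.0, 0.87, 0.5, 581.62], [0.0, 0.0, 0.0, 1.0]] [[442.0, 0.0, 311.0], [0.0, 442.0, 208.0], [0.0, 0.0, 1.0]]
wrist dict_keys(['image', 'camera_matrix', 'pose']) [[0.25, -0.93, -0.28, 94.06], [0.97, 0.24, 0.08, 647.1], [-0.0, -0.29, 0.96, 373.27], [0.0, 0.0, 0.0, 1.0]] [[325.0, 0.0, 315.0], [0.0, 325.0, 208.0], [0.0, 0.0, 1.0]]
{'time': 0.15, 'joints': array([-1.411837  ,  0.38365729,  0.04385946,  1.59921316, -0.01791212,
        1.16124138, -0.04986534]), 'joint_velocities': array([ 0.0006859 , -0.00241974, -0.00024041, -0.00417251, -0.00023809,
       -0.00017694,  0.00089023]), 'joint_efforts': array([ 1.78723436e-03, -4.34052122e+01,  1.02662098e+00, -2.49977946e+01,
        1.07015067e-02,  7.32547778e-03, -3.88501221e-06]), 'tcp_pos': array([164.88685836, 628.00177458, 249.16954903]), 'tool_rot': array([-8.46969027e-05,  1.27981683e-01,  9.91775962e-01, -1.05988211e-03]), 'contact_force': array([-0.3741869 , -0.45046353,  0.11662582]), 'torque': array([-0.0489342 ,  0.01269692, -0.03046646]), 'width': 85.75343997826072}
```

View pics/top0.png

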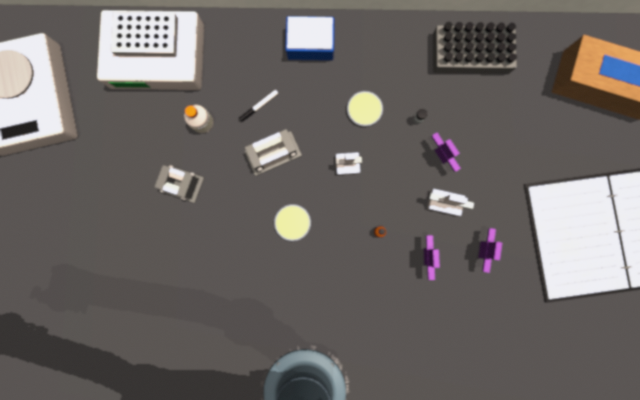

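View pics/side0.png

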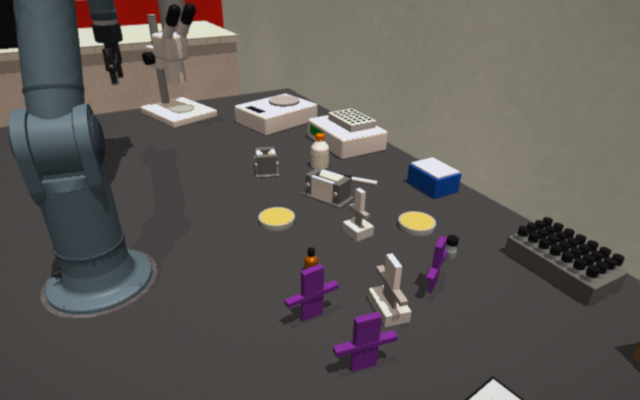

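Top view: the candidates for the broad gauge are the white one in its rest at (449,202), the smaller white one at (348,162), which is the narrow gauge, and purple decoys at (446,152), (430,258) and (490,250). I choose (449,202). The long stand is at (273,152), the short stand at (180,183).

```bash
python3 - <<'E'
from h import *
import pickle
D=pickle.load(open('d0.pkl','rb'));T=D['top'];im=T['image'][:,:,::-1]
a=cv2.resize(im[178:228,415:490],None,fx=8,fy=8,interpolation=2)
b=cv2.resize(im[125:180,235:310],None,fx=8,fy=8,interpolation=2)
S=D['side']['image'][:,:,::-1]
c=cv2.resize(S[245:330,355:425],None,fx=5,fy=5,interpolation=2)[:400]
out=np.zeros((840,1000,3),np.uint8)
out[:400,:600]=a; out[400:840,:600]=b; out[:400,620:970]=c
cv2.imwrite('pics/crop.png',cv2.resize(out,None,fx=.7,fy=.7,interpolation=3))
print(proj(T,[0,0,0]))
for n,z,m in(('gauge',30,(415,490,178,228)),('stand',62,(235,310,125,180))):
    x0,x1,y0,y1=m; s=im[y0:y1,x0:x1]
    mask=(s.max(2)>90).astype(np.uint8)
    k,l,st,ce=cv2.connectedComponentsWithStats(mask); i=1+st[1:,4].argmax()
    pts=np.argwhere(l==i)[:,::-1]+[x0,y0]
    r=cv2.minAreaRect(pts.astype(np.float32)); print(n,r)
    w=np.array([onz(T,*p,z)[:2] for p in cv2.boxPoints(r)]);print(w.round(1),w.mean(0))
E
```

```text
[305.04237162 389.97907295]
gauge ((452.0, 202.5), (49.0, 74.0), 90.0)
[[ 522.4 -264.6]
 [ 525.1 -448.3]
 [ 403.6 -446. ]
 [ 401.  -264.2]] [ 463.04405546 -355.77848387]
stand ((272.0, 152.0), (54.0, 74.0), 90.0)
[[ 6.415e+02  1.793e+02]
 [ 6.441e+02 -6.000e-01]
 [ 5.117e+02 -2.900e+00]
 [ 5.092e+02  1.750e+02]] [576.62214989  87.68590049]
```

View pics/crop.png

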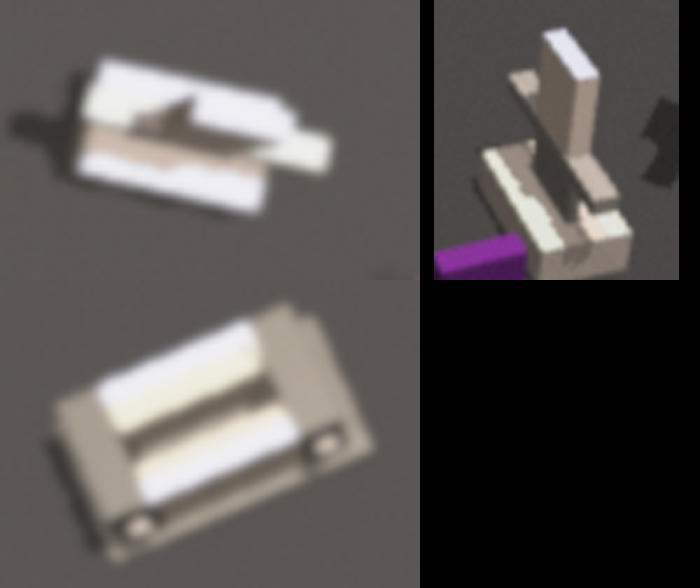

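Crop: the gauge is confirmed as broad, with a grip plate and a long shoulder bar. Side view: grip top at ≈(394,261), shoulder ends at ≈(381,267) and (404,302). Top view: outer wall corners of the long stand at ≈(253,145), (279,132), (288,153), (261,164).

```bash
python3 - <<'E'
from h import *
import pickle
D=pickle.load(open('d0.pkl','rb'));T=D['top'];S=D['side']
o=lambda d,u,v,z:onz(d,u,v,z).round(1)
g=o(S,394.1,260.7,115);a=o(S,381,267.3,65);b=o(S,403.9,302,65)
print('grip',g,'sh',a,b,np.linalg.norm(a-b),(a+b)/2,np.degrees(np.arctan2(*(a-b)[[1,0]])))
# rest corners top view z=25
R=[(100,60),(295,105),(262,212),(78,170)]
w=np.array([onz(T,415+x/5.6,178+y/5.6,25) for x,y in R]);print('rest',w.round(),w.mean(0))
W=[(100,392),(248,322),(297,438),(147,500)]
w=np.array([onz(T,235+x/5.6,125+(y-280)/5.6,62) for x,y in W]);print('wall',w.round(),w.mean(0))
d=w[0]-w[1]+w[3]-w[2];print(np.degrees(np.arctan2(d[1],d[0])),np.linalg.norm(w[0]-w[1]),np.linalg.norm(w[1]-w[2]))
print('n',o(T,348,160,60),[proj(T,[g[0],g[1],115]),proj(T,[*((a+b)/2)[:2],60])])
from scipy.spatial.transform import Rotation as Ro
q=env.get_obs()['tool_rot'];print(Ro.from_quat([*q[1:],q[0]]).as_matrix().round(3))
E
```

```text
grip [ 466.3 -348.8  115. ] sh [ 477.1 -302.6   65. ] [ 454.6 -399.3   65. ] 99.28313049053196 [ 465.85 -350.95   65.  ] 76.90157094750954
rest [[ 497. -310.   25.]
 [ 478. -396.   25.]
 [ 430. -381.   25.]
 [ 448. -300.   25.]] [ 463.27638955 -346.8561267    25.        ]
wall [[593. 134.  62.]
 [624.  71.  62.]
 [574.  49.  62.]
 [546. 113.  62.]] [584.23462295  91.84036051  62.        ]
115.14386400934058 70.76911101708757 55.36776552835337
n [559.7 -96.4  60. ] [array([460.06380059, 197.83678022]), array([453.70139232, 200.15838438])]
[[-0.967  0.254 -0.   ]
 [ 0.254  0.967 -0.002]
 [-0.    -0.002 -1.   ]]
```

Call:
step_arm:
  plan:
    - [[-6.0, -0.4, 0, 0.096], [-6.0, -0.4, 0, 0.096], [-6.0, -0.4, 0, 0.096], [-6.0, -0.4, 0, 0.096], [-6.0, -0.4, 0, 0.096], [-6.0, -0.4, 0, 0.096], [-6.0, -0.4, 0, 0.096], [-6.0, -0.4, 0, 0.096], [-6.0, -0.4, 0, 0.096], [-6.0, -0.4, 0, 0.096]]
  gripper: 1

```text
time: 1.4
tcp_pos: [587.1, 230.2, 249.9]
tool_rot: [0.0, 0.573, 0.82, -0.0]
contact_force: [0.2, 0.1, 0.2]
width: 85.3
```

Call:
step_arm:
  plan:
    - [[-4, -0.4, 0, 0.06], [-4, -0.4, 0, 0.06], [0, 0, 0, 0], [0, 0, 0, 0]]

```text
time: 1.9
tcp_pos: [603.9, 154.4, 249.9]
tool_rot: [-0.001, 0.619, 0.785, 0.0]
contact_force: [-0.0, 0.2, -0.2]
width: 85.5
```

```bash
python3 - <<'E'
from h import *
import pickle
W=snap('wrist','w1.png');pickle.dump(W,open('w1.pkl','wb'))
o=env.get_obs();print(o['tcp_pos'],o['tool_rot'],np.linalg.norm(o['joint_velocities']))
print(proj(W,[584,92,62]))
E
```

```text
[603.73535505 155.51491377 249.90825508] [-6.69271852e-04  6.18741825e-01  7.85594098e-01  1.38423053e-04] 0.02116833175905012
[281.39893251 240.32251106]
```

View pics/w1.png

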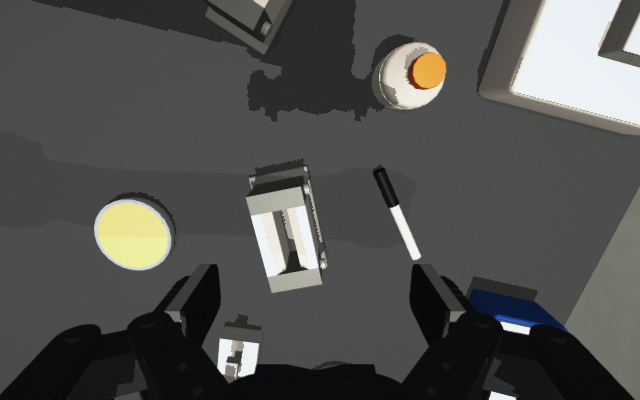

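Wrist view: the long stand's rim is a quadrilateral with corners ≈(248,197), (302,185), (323,282), (273,292).

```bash
python3 - <<'E'
from h import *
import pickle
W=pickle.load(open('w1.pkl','rb'))
w=np.array([onz(W,*p,62) for p in [(248,197),(302,185),(323,282),(273,292)]]);print(w.round(1),w.mean(0))
d=w[0]-w[3]+w[1]-w[2];print(np.degrees(np.arctan2(d[1],d[0])),[np.linalg.norm(w[i]-w[i-1]) for i in range(4)])
E
```

```text
[[542.3 129.7  62. ]
 [591.7 154.1  62. ]
 [637.5  55.1  62. ]
 [587.5  30.5  62. ]] [589.73674164  92.32598556  62.        ]
114.64241556117692 [np.float64(109.0070420707319), np.float64(55.14668278426878), np.float64(109.06516818801082), np.float64(55.702843241270536)]
```

Call:
step_arm:
  plan:
    - [[-5.5, -0.4, 0, 0.09], [-5.5, -0.4, 0, 0.09], [-5.5, -0.4, 0, 0.09], [-5.5, -0.4, 0, 0.09], [-5.5, -0.4, 0, 0.09], [-5.5, 0, 0, 0.05]]

```text
time: 2.7
tcp_pos: [588.0, -172.5, 250.1]
tool_rot: [-0.0, 0.794, 0.608, 0.0]
contact_force: [0.3, -0.6, 0.7]
width: 85.2
```

Call:
step_arm:
  plan:
    - [[-5.1, -1.8, 0, -0.037], [-5.1, -1.8, 0, 0], [-5.1, -1.8, 0, 0], [-5.1, -1.8, 0, 0], [0, 0, 0, 0], [0, 0, 0, 0], [0, 0, 0, 0]]

```text
time: 3.58
tcp_pos: [471.6, -352.0, 249.9]
tool_rot: [-0.0, 0.782, 0.624, 0.0]
contact_force: [-0.6, 0.8, 0.7]
width: 85.6
```

```bash
python3 - <<'E'
from h import *
import pickle
W=snap('wrist','w2.png');pickle.dump(W,open('w2.pkl','wb'))
o=env.get_obs();print(o['tcp_pos'],o['tool_rot'])
print(proj(W,[466,-349.5,115]))
E
```

```text
[ 471.33379815 -352.2724745   249.89715587] [-3.84016801e-04  7.81676544e-01  6.23683857e-01  2.79971963e-04]
[306.66813975 201.21296365]
```

View pics/w2.png

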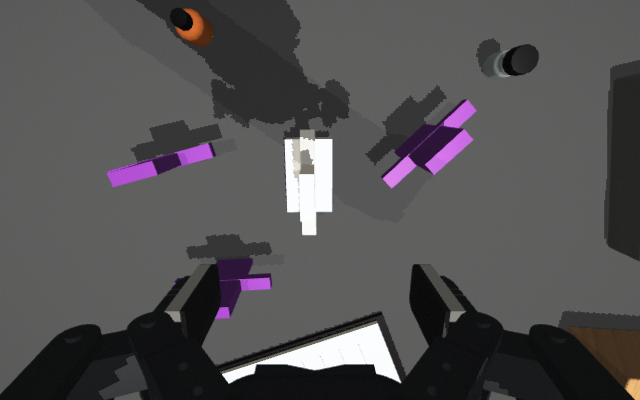

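```bash
python3 - <<'E'
from h import *
import pickle
W=pickle.load(open('w2.pkl','rb'));im=W['image'][120:245,270:350,::-1].astype(float)
im=255*(im/255)**3 
cv2.imwrite('pics/c2.png',cv2.resize(im.astype(np.uint8),None,fx=4.8,fy=4.8,interpolation=1))
E
```

```text
(no output)
```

View pics/c2.png

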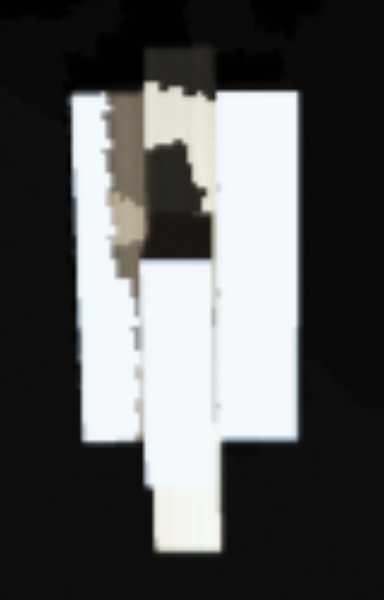

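Grip top found at ≈(307,198); predicted (307,201), so the two agree. Centre over it and descend.

Call:
step_arm:
  plan:
    - [[0.42, -0.58, 0, 0], [0, 0, 3.0, 0], [0, 0, 3.0, 0], [0, 0, 2.0, 0], [0, 0, 2.0, 0], [0, 0, 2.0, 0], [0, 0, 2.0, 0], [0, 0, 1.9, 0], [0, 0, 0, 0], [0, 0, 0, 0]]

```text
time: 4.88
tcp_pos: [464.9, -349.9, 91.6]
tool_rot: [0.0, 0.783, 0.622, 0.0]
contact_force: [-0.1, -0.7, 1.0]
width: 85.8
```

```bash
python3 - <<'E'
from h import *
d=snap('wrist');s=snap('side')
a=d['image'][100:400,100:540];b=cv2.resize(s['image'][200:330,330:470],None,fx=2.5,fy=2.5)[:300]
cv2.imwrite('pics/c3.png',np.hstack([a,b])[:,:,::-1])
E
```

```text
(no output)
```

View pics/c3.png

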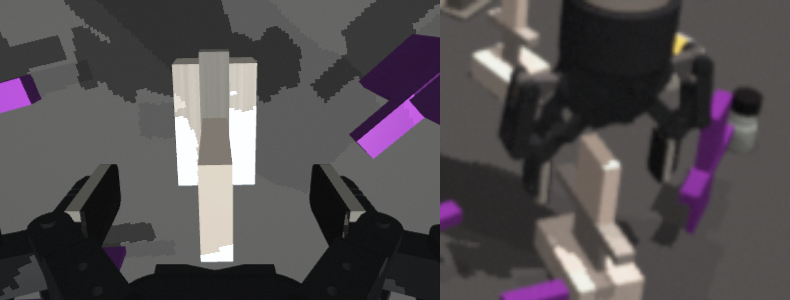

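The grip sits centred between the fingers (column 216, finger mid-point 215). Closing.

Call:
step_arm:
  plan:
    - [[0.3, 0, 0, 0], [0, 0, 0, 0], [0, 0, 0, 0], [0, 0, 0, 0], [0, 0, 0, 0], [0, 0, 0, 0], [0, 0, 0, 0], [0, 0, 0, 0]]
  gripper: -1

```text
time: 5.98
tcp_pos: [465.5, -346.6, 91.5]
tool_rot: [0.0, 0.783, 0.622, 0.0]
contact_force: [0.5, -0.9, 2.2]
width: 11.3
```

Call:
step_arm:
  plan:
    - [[0, 0, -0.5, 0], [0, 0, -1, 0], [0, 0, -1, 0], [0, 0, -2, 0], [0, 0, -3, 0], [0, 0, -3, 0], [0, 0, -3, 0], [0, 0, -2, 0], [0, 0, 0, 0]]

```text
time: 7.1
tcp_pos: [466.2, -347.4, 248.5]
tool_rot: [0.002, 0.783, 0.622, 0.001]
contact_force: [-0.3, -0.8, -1.8]
width: 11.4
```

Call:
step_arm:
  plan:
    - [[3, 0.23, 0, 0], [5.1, 0.23, 0, 0], [5.1, 0.23, 0, 0], [5.1, 0.23, 0, 0], [5.1, 0.23, 0, 0], [5.1, 0.23, 0, 0], [5.1, 0.23, 0, 0], [5.1, 0.23, 0, 0], [4.0, 0.22, 0, 0], [2.9, 0, 0, 0]]

```text
time: 8.35
tcp_pos: [588.0, 95.7, 244.3]
tool_rot: [-0.001, 0.782, 0.623, -0.001]
contact_force: [0.5, -0.7, -1.8]
width: 10.9
```

Call:
step_arm:
  plan:
    - [[0, 0, 0, -0.1645], [0, 0, 0, -0.1645], [0, 0, 0, -0.1645], [0, 0, 0, -0.1645], [0, 0, 2, 0], [0, 0, 2, 0], [0, 0, 0, 0], [0, 0, 0, 0], [0, 0, 0, 0]]

```text
time: 9.48
tcp_pos: [589.6, 93.0, 207.2]
tool_rot: [0.001, 0.54, 0.841, 0.001]
contact_force: [1.6, -0.6, -0.5]
width: 11.5
```

```bash
python3 - <<'E'
from h import *
import pickle
d=snap('wrist');s=snap('side');t=snap('top');pickle.dump((d,s,t),open('d4.pkl','wb'))
o=env.get_obs();print(o['tcp_pos'],o['tool_rot'],o['width'])
a=d['image'][100:400,100:540];b=cv2.resize(s['image'][110:230,280:420],None,fx=2.5,fy=2.5)
cv2.imwrite('pics/c4.png',np.hstack([a,b])[:,:,::-1])
E
```

```text
[589.36848763  93.02162429 207.04281263] [4.27281877e-04 5.40393560e-01 8.41412114e-01 5.21532356e-04] 11.32823962521406
```

View pics/c4.png

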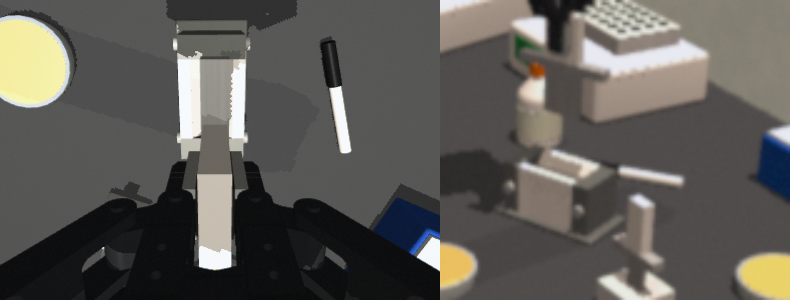

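Wrist view: the blade is over the gap and in line; stand edges at columns ≈178..247 (middle 212.5), gauge at ≈215.5. A ~2 mm offset to check numerically.

```bash
python3 - <<'E'
from h import *
import pickle
d,s,t=pickle.load(open('d4.pkl','rb'));g=cv2.cvtColor(d['image'],cv2.COLOR_RGB2GRAY)
for r in (140,148,170,190,210,230,250): 
    e=np.diff(g[r,255:370].astype(int)); i=np.where(abs(e)>14)[0]; print(r,[(int(k)+256,int(e[k])) for k in i])
th=np.radians(114.64);y=np.array([np.cos(th),np.sin(th),0]);x=np.array([y[1],-y[0],0])
c=np.array([589.7,92.3,62])
for a in(35,55):
  print(a,[proj(d,c+a*y+b*x).round(1) for b in(-28,28)])
print('gauge tip mid',[proj(d,np.array([589.4,93.0,z])+k*y).round(1) for z,k in((121,22),(171,52))])
E
```

```text
140 [(273, 91), (276, -18), (277, -57), (278, -16), (346, 23), (350, -41)]
148 [(273, 90), (274, 37), (277, -89), (278, -32), (348, 88), (350, -83), (351, -25)]
170 [(278, 179), (299, -22), (300, -59), (333, 41), (334, 52), (345, -66), (346, -92)]
190 [(278, 53), (279, 113), (291, -39), (292, 30), (300, -65), (301, -26), (332, 86), (345, -82), (346, -66)]
210 [(279, 108), (280, 59), (300, -47), (301, -40), (331, 18), (332, 71), (344, -38), (345, -108), (346, -24)]
230 [(279, -15), (280, 171), (281, 20), (301, -79), (302, -43), (329, 114), (344, -99), (345, -72)]
250 [(281, 88), (299, -17), (300, -56), (329, 21), (330, 57), (343, -60), (344, -40)]
35 [array([279.6, 158.7]), array([347.3, 158.7])]
55 [array([278.8, 134. ]), array([348. , 133.9])]
gauge tip mid [array([313.2, 190.2]), array([312.8, 155.2])]
```

Call:
step_arm:
  plan:
    - [[0, -0.25, 0, 0], [0, 0, 2, 0], [0, 0, 2, 0], [0, 0, 1.5, 0], [0, 0, 1, 0], [0, 0, 1, 0], [0, 0, 0.5, 0], [0, 0, 0, 0]]

```text
time: 10.62
tcp_pos: [586.6, 91.9, 126.1]
tool_rot: [-0.0, 0.54, 0.841, -0.0]
contact_force: [0.2, 0.7, -2.4]
width: 11.2
```

Call:
step_arm:
  plan:
    - [[0, 0, 0.5, 0], [0, 0, 0.5, 0], [0, 0, 0.5, 0], [0, 0, 0, 0]]

```text
time: 11.12
tcp_pos: [586.0, 91.9, 110.6]
tool_rot: [-0.0, 0.54, 0.841, -0.001]
contact_force: [-0.3, -0.3, -2.0]
width: 11.1
```

Call:
step_arm:
  plan:
    - [[0, 0, 0.4, 0], [0, 0, 0.4, 0], [0, 0, 0.2, 0], [0, 0, 0, 0], [0, 0, 0, 0]]

```text
time: 11.75
tcp_pos: [586.7, 91.9, 101.4]
tool_rot: [0.0, 0.54, 0.841, 0.0]
contact_force: [-0.6, -0.5, -1.7]
width: 11.6
```

Call:
step_arm:
  plan:
    - [[0, 0, 0.1, 0], [0, 0, 0.1, 0], [0, 0, 0, 0]]

```text
time: 12.12
tcp_pos: [586.5, 91.9, 99.2]
tool_rot: [-0.0, 0.54, 0.841, -0.0]
contact_force: [-0.4, 1.6, -1.7]
width: 11.4
```

```bash
python3 - <<'E'
from h import *
d=snap('wrist');s=snap('side')
o=env.get_obs();print(o['tcp_pos'],o['contact_force'])
a=d['image'][100:400,100:540];b=cv2.resize(s['image'][110:230,280:420],None,fx=2.5,fy=2.5)
cv2.imwrite('pics/c5.png',np.hstack([a,b])[:,:,::-1])
E
```

```text
[586.59135284  91.92563272  99.23087889] [ 0.43534503  0.26053208 -1.60773865]
```

View pics/c5.png

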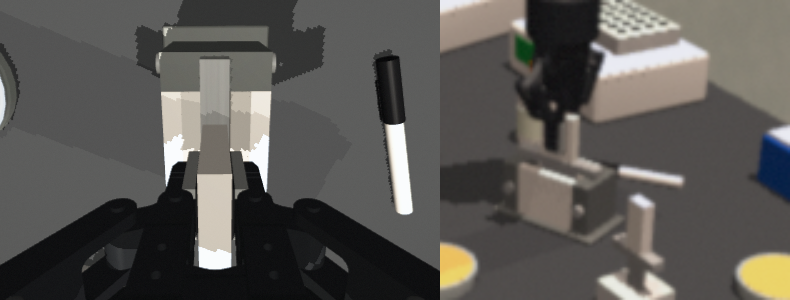

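Blade well in, centred (bar 216, stand middle 217). Lowering the last bit to contact.

Call:
step_arm:
  plan:
    - [[0, 0, 0.05, 0], [0, 0, 0.05, 0], [0, 0, 0, 0]]

```text
time: 12.6
tcp_pos: [586.7, 91.9, 98.5]
tool_rot: [-0.0, 0.54, 0.841, 0.0]
contact_force: [-1.2, -0.1, -0.6]
width: 11.1
```

Call:
step_arm:
  plan:
    - [[0, 0, 0.05, 0], [0, 0, 0.05, 0], [0, 0, 0, 0]]

```text
time: 12.98
tcp_pos: [586.7, 92.0, 98.4]
tool_rot: [-0.0, 0.54, 0.841, 0.0]
contact_force: [-4.1, -0.4, 6.6]
width: 11.1
```

Contact at 6.6 N up: the shoulders are seated. Release and retreat.

Call:
step_arm:
  plan:
    - [[0, 0, 0, 0], [0, 0, 0, 0], [0, 0, 0, 0], [0, 0, 0, 0], [0, 0, 0, 0], [0, 0, 0, 0]]
  gripper: 1

```text
time: 13.72
tcp_pos: [586.6, 91.9, 97.2]
tool_rot: [-0.0, 0.54, 0.841, -0.0]
contact_force: [-0.1, 0.0, -0.1]
width: 85.2
```

Call:
step_arm:
  plan:
    - [[0, 0, -1, 0], [0, 0, -2, 0], [0, 0, -3, 0], [0, 0, -4, 0], [0, 0, -3, 0], [0, 0, -2, 0], [0, 0, 0, 0], [0, 0, 0, 0]]

```text
time: 14.72
tcp_pos: [586.2, 91.9, 247.2]
tool_rot: [-0.0, 0.54, 0.841, -0.0]
contact_force: [-0.4, -0.8, -0.8]
width: 85.4
```

```bash
python3 - <<'E'
from h import *
d=snap('wrist');s=snap('side')
o=env.get_obs();print(o['time'],o['tcp_pos'],o['contact_force'])
a=d['image'][100:400,100:540];b=cv2.resize(s['image'][110:230,280:420],None,fx=2.5,fy=2.5)
cv2.imwrite('pics/c6.png',np.hstack([a,b])[:,:,::-1])
E
```

```text
14.825 [585.71294235  91.8381506  246.1042567 ] [ 0.5541009   0.02174626 -0.11898967]
```

View pics/c6.png

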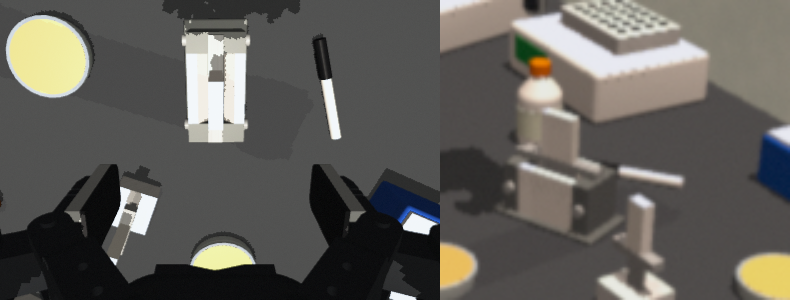

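The gauge hangs upright in the gap with its shoulders on both end blocks, centred and in line. The narrow gauge stands as before, and the gripper is clear.

```bash
python3 -c "
from workcell import env
print(env.sign_off())"
```

```text
the job is handed in; nothing more can be done
None
```

I took the broad gauge by its grip out of its rest and lowered it into the long casting gap. I kept hold of it until the shoulders touched the rim (about 6.6 N upward), then released it, backed off to 247 mm and handed in at about 15 s.

- **Final view:** the last wrist and side pictures show it upright and in line, shoulders on both end blocks, with the gripper clear. I judged this by eye and did not measure the final pose.
- **Narrow gauge:** it still stands in its rest and looks unmoved.
- **Disagreements:** the overhead and first wrist views placed the stand about 5 mm apart across the gap. The close look before lowering called for a 2.5 mm correction, which I made. The blade then went in with no side contact.

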